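# Switch on the bite alarms in channel order

## Robot

A 6-joint arm with a two-finger parallel gripper is mounted at the origin on the work surface. World frame = base frame: x ahead of the robot, y to its left, z up, the work surface at z = 0. Lengths are in m, angles in rad, forces in N, time in s.
With the tool pointing down it reaches from about 0.25 to 0.775 m from the base axis. Payload 4 kg.
Tool frame: the origin (TCP) lies at the very end of the fingers, on their centre line; the grasp point (between the pads) lies 19 mm behind it (manip.hold_point_z is the distance from the TCP to the grasp point, in m); z points along the fingers, y is the line along which they close (so a half turn about z gives the same grasp; the last joint's range is limited). The gripper opens to 85 mm and grips with 20 to 120 N. Pads are 22 mm wide; open, the fingers measure 114 mm over their backs; the gripper's body (76 mm by 85 mm) begins 54 mm behind the grasp point. The pads swing forward as they close: fully open they stand 13 mm farther back than shut.
Start: joints at [1.016, 0.087, 1.371, -0, 1.684, -0.103], TCP at [0.24, 0.495, 0.231] pointing down, gripper open.
Joint ranges: [-3.1, 3.1], [-0.76, 2.03], [0.27, 2.55], [-1.08, 4.22], [0.17, 2.65], [-2.57, 2.57]. Speed limits (rad/s): [2.79, 2.79, 3.14, 3.14, 3.14, 3.14].

## Interface

Orientations are given as a unit quaternion [w, x, y, z].
In Python, from bench import telemetry, snapshot, manip, silhouettes, landmark_of gives the robot as it stands.
- The arm moves only by the tool servo_tool, never from a script. Its argument "series" is a list of rows, each a list of 7 numbers: the opening, from 0 (shut) to 1 (fully open), then the shift along the tool's x, y, z in cm, then the turn, a rotation vector about the tool's x, y, z in rad. A call has 1 to 8 rows; each row is the pose to reach, as a shift and turn from the pose commanded when the call began, along the tool's axes at that moment; what a row does not reach only later rows make up. A row lasts 1/10 s, in which the tool goes at most 50 mm and 8.59 degrees, less where a joint would pass 70% of its speed; a pose out of reach is approached as far as the arm can. A call with a gripper value outside its range is refused whole. The fingers move at their own pace and stop on an object; "newtons" is the grip in N (left out, the last holds). Time passes only in rows, so rows that repeat a pose let the fingers close. It gives the time, the measured TCP pose, the force, the opening and the grip force at its end, in the units of the state.
- telemetry.get_state(): the state, without advancing time (a new reading comes with each control period).
- snapshot(name): name is "scene" or "side" or "wrist"; returns a dict with "image" (480x640x3 uint8, blue, green, red), "z_map" (480x640 float32, m along the optical axis (not along the pixel's ray), 0 where there is no reading), "fx", "fy", "cx", "cy" (pixels), "rvec" (rotation vector, rad) and "tvec" (3), from world to camera coordinates, as OpenCV has them. Camera axes: x right, y down, z forward; pixel columns grow to the right and rows downward; lengths in m; the calibration is good to about 2 mm. A picture is of the moment at which its call begins.
- manip.hand_in(): hands the job in; it is judged then, once.
Trained networks look in a picture, given as the dict that the camera call returned (one of the last four; its "shot" number tells which), for a name from the list of things; names that differ only in an ending like _2 or _b are one class to them, and where a whole thing is asked for, a point or a joint stands for the part that bears it (a point fixed in the world has none). Each returns a list of dicts, best first, with "p" (0 to 1); they miss things now and then, are a little off and sometimes report something else, mostly with a low value. They report only what shows in the picture. A call takes as long as a camera call. They do not tell look-alikes from the thing itself.
- silhouettes(picture, target): "region" (480x640 bool, what is visible of it) and "extent" ([left, top, right, bottom] in pixels, round what is visible of it).
- landmark_of(picture, target): "at" ([row, column] in pixels: a listed point, or the origin of a listed thing).
The state is a dict: "clock": time; "joint_positions": joint angles; "qvel": joint speeds; "effort": joint torques, N m; "eef_pos": TCP position; "ee_rot": TCP orientation; "contact_force": force on the tool from outside, world axes, zero at the start; "ft_torque": the same for the moment, N m; "width": finger opening in m; "grip_force": force on a finger pad.
Only numpy, scipy, OpenCV 4.12 (cv2) and the standard library are available. Lean on these libraries where they do the work, as an engineer would, in place of code of your own. Each camera call takes 0.05 s, during which the arm holds its last target. There are 200 camera calls.

## Task

Switch on the bite alarm set by pressing each push switch fully down with a light fingertip: first the receiver's, then the large alarm's, then the small alarm's, so that the alarms take channels one and two in that order. Press gently and leave all three lying where they are, without picking them up or shoving them; leave the mug, the sinker mould and the bait cup with its cover button alone.

Things in the scene. Friction and masses are not known exactly. Their poses are not given: they have to be found in the camera images.
- receiver: hand-held receiver, loose, lying face up, about 0.22 kg: black oblong casing 96 mm long (x), 62 wide (y), 24 high, no fork; a stubby round aerial on one end, off to one side, and a row of three small clear lamps. Origin on its underside, 12 mm from the casing's centre towards the aerial; x runs to the aerial end, z up. Switch axis 25 mm from the origin towards -x
- receiver_switch_top (a point): receiver: its switch: a plain round aluminium push cap, 22 mm across, whose flat top stands 34 mm above the shelf when off (10 mm proud of the casing). This point is the centre of that top and sinks with it
- receiver_switch (a joint): receiver: travel of this switch in m: 0 = up (off), 0.006 = fully down (on); counts as on beyond 0.0045. It has no spring: it sinks straight down against about 3 N of friction, meets a hard stop, stays where it is left and cannot be raised again by pushing. Fully down, it still stands 4 mm proud
- large_alarm: the larger bite alarm, loose, on its back, about 0.28 kg: black casing 80 mm long (x), 60 wide (y), 30 high, with a two-pronged rod fork 64 mm wide at the +x end and a steel stud at the other; 145 mm long over all. Origin on its underside near mid-length; x points along the fork, z up. Switch axis 20 mm from the origin towards -x
- large_alarm_switch_top (a point): large alarm: its switch: a plain round aluminium push cap, 22 mm across, whose flat top stands 40 mm above the shelf when off (10 mm proud of the casing). This point is the centre of that top and sinks with it
- large_alarm_switch (a joint): large alarm: travel of this switch in m: 0 = up (off), 0.006 = fully down (on); counts as on beyond 0.0045. It has no spring: it sinks straight down against about 3 N of friction, meets a hard stop, stays where it is left and cannot be raised again by pushing. Fully down, it still stands 4 mm proud
- small_alarm: the compact bite alarm, same form, loose, on its back, about 0.16 kg: black casing 52 mm long (x), 40 wide (y), 24 high, with a two-pronged rod fork 40 mm wide at the +x end and a steel stud at the other; 93 mm long over all. Origin on its underside near mid-length; x points along the fork, z up. Switch axis 8 mm from the origin towards -x
- small_alarm_switch_top (a point): small alarm: its switch: a plain round aluminium push cap, 22 mm across, whose flat top stands 34 mm above the shelf when off (10 mm proud of the casing). This point is the centre of that top and sinks with it
- small_alarm_switch (a joint): small alarm: travel of this switch in m: 0 = up (off), 0.006 = fully down (on); counts as on beyond 0.0045. It has no spring: it sinks straight down against about 3 N of friction, meets a hard stop, stays where it is left and cannot be raised again by pushing. Fully down, it still stands 4 mm proud
- mug: blue ceramic mug, 80 mm across, 88 mm high, with a handle on its +y side; a bystander. Origin: centre of its underside
- sinker_mould: chrome mould for bell sinkers, bell-shaped, 56 mm across the foot, 56 mm high, with a peg 12 mm long at the foot; a bystander. Origin: centre of its underside
- bait_cup: round white plastic bait cup, 80 mm across its cover, 67 mm high to the top of the white press button in the middle of the cover (the button opens the cover: not to be pressed); a bystander. Origin: centre of its underside
- bait_cup_button (a joint): travel of the bait cup's sprung cover button in m: 0 = up, 0.005 = pressed
There are look-alikes about, which are no part of the job. What is shaped like the receiver but blue or red is not meant. What is shaped like the large_alarm but blue or turquoise is not meant.

How it is judged:
On the way, in this order (a step that is already met when the one before it is completed fails the run):
1. the receiver's switch is pressed down while both alarms are still off (value of joint receiver_switch above 0.0045 m and value of joint each of large_alarm_switch, small_alarm_switch below 0.0045 m), for 0.1 s.
2. then the large alarm's switch is pressed down (value of joint large_alarm_switch above 0.0045 m and value of joint small_alarm_switch below 0.0045 m), for 0.1 s.
3. then the small alarm's switch is pressed down (value of joint small_alarm_switch above 0.0045 m), for 0.1 s.
At the end, for the whole second after the job is handed in: All three switches are down (beyond 4.5 of their 6 mm); the receiver and both alarms lie still and flat (within 0.08 rad) within 15 mm of where they started; the mug, sinker mould and bait cup stand upright within 15 mm of where they started, and the bait cup's button is up (under 3 mm) (value of joint each of receiver_switch, large_alarm_switch, small_alarm_switch above 0.0045 m and distance of each of receiver, large_alarm, small_alarm, mug, sinker_mould, bait_cup from where it was at the start of the episode below 0.015 m and angle between each of receiver, large_alarm, small_alarm, mug, sinker_mould, bait_cup's own z axis and vertical below 0.08 rad and linear speed of each of receiver, large_alarm, small_alarm below 0.02 m/s and value of joint bait_cup_button below 0.003 m); the robot touches nothing.
It fails at once if a switch is pressed out of order (an alarm before the receiver, or the small alarm before the large one) ((value of joint receiver_switch below 0.0045 m and value of joint any of large_alarm_switch, small_alarm_switch above 0.0045 m) or (value of joint large_alarm_switch below 0.0045 m and value of joint small_alarm_switch above 0.0045 m)).
It fails at once if the receiver or an alarm is pressed or struck with more than 25 N (contact force between the fingers and receiver above 25 N or contact force between the fingers and large_alarm above 25 N or contact force between the fingers and small_alarm above 25 N).
It fails at once if the receiver or an alarm is lifted, carried or pushed more than 15 mm from its place (distance of any of receiver, large_alarm, small_alarm from where it was at the start of the episode above 0.015 m).
It fails at once if the mug, sinker mould or bait cup is lifted, knocked or moved more than 15 mm (distance of any of mug, sinker_mould, bait_cup from where it was at the start of the episode above 0.015 m).
It fails at once if the bait cup's cover button is pressed (value of joint bait_cup_button above 0.003 m).
It also fails if it takes over 48 s, if anything falls off the work surface, if the arm or the gripper's body presses on something with over 40 N, if the wrist force passes 120 N, or if a joint passes its speed limit or range.

## Working session

There is one attempt and no reset: what is moved stays moved. The work goes in short steps, Python scripts to look and compute and a tool call to move; the robot and the scene stay as the last step left them, time stands still between calls to the robot, and variables do not carry over. Pictures are saved under pics/ and viewed, at most 10 in all, crops included, and the job is handed in when it is done.

Besides the shell and the picture viewer there is one more tool, called by a JSON object that holds its "fn" and its "kwargs", one argument or row to a line. servo_tool: Moves the arm, as the interface text tells. Its arguments: {"type":"object","properties":{"series":{"type":"array","items":{"type":"array","items":{"type":"number"}}},"newtons":{"type":"number"}},"required":["series"]}

```bash
mkdir -p pics; cat > h.py <<'E'
import numpy as np, cv2
from bench import telemetry, snapshot, manip, silhouettes, landmark_of
def world(s,px,z=None,d=None):
    R=cv2.Rodrigues(np.array(s["rvec"],float))[0]; t=np.array(s["tvec"],float).ravel()
    r,c=px; ray=R.T@np.array([(c-s["cx"])/s["fx"],(r-s["cy"])/s["fy"],1.]); o=-R.T@t
    return o+ray*((z-o[2])/ray[2] if d is None else d)
def depth(s,px):
    r,c=map(int,np.round(px)); p=s["z_map"][max(r-2,0):r+3,max(c-2,0):c+3]; p=p[p>0]
    return float(np.median(p)) if p.size else 0
TOP=dict(receiver_switch_top=.034,large_alarm_switch_top=.040,small_alarm_switch_top=.034)
def report(s):
    for n,z in TOP.items():
        for q in landmark_of(s,n)[:5]:
            d=depth(s,q["at"]); print(n,round(q["p"],2),np.round(q["at"]),"plane",np.round(world(s,q["at"],z=z),3),"depth",np.round(world(s,q["at"],d=d),3))
E
python3 - <<'E'
from h import *
for n in("scene","side"):
    s=snapshot(n); cv2.imwrite(f"pics/{n}0.png",s["image"]); print(n); report(s)
    for o in("mug","sinker_mould","bait_cup"):
        for q in landmark_of(s,o)[:1]: print(o,round(q["p"],2),np.round(q["at"]),np.round(world(s,q["at"],z=0),3))
st=telemetry.get_state();print(st["clock"],st["eef_pos"],st["ee_rot"],st["width"])
E
```

```text
scene
receiver_switch_top 0.56 [268. 472.] plane [0.354 0.243 0.034] depth [0.354 0.242 0.034]
receiver_switch_top 0.53 [364. 499.] plane [0.527 0.396 0.034] depth [0.521 0.395 0.026]
receiver_switch_top 0.51 [308. 424.] plane [0.511 0.233 0.034] depth [0.51  0.232 0.033]
large_alarm_switch_top 0.55 [204. 319.] plane [ 0.419 -0.123  0.04 ] depth [ 0.416 -0.127  0.036]
large_alarm_switch_top 0.52 [238. 322.] plane [ 0.502 -0.037  0.04 ] depth [ 0.492 -0.046  0.028]
large_alarm_switch_top 0.4 [182. 175.] plane [ 0.599 -0.442  0.04 ] depth [ 0.59  -0.46   0.026]
small_alarm_switch_top 0.52 [195. 263.] plane [ 0.479 -0.253  0.034] depth [ 0.478 -0.253  0.033]
mug 0.9 [273. 203.] [ 0.723 -0.174  0.   ]
sinker_mould 0.69 [391. 336.] [0.741 0.217 0.   ]
bait_cup 0.87 [325. 255.] [0.74 0.01 0.  ]
side
receiver_switch_top 0.61 [183. 250.] plane [0.535 0.42  0.034] depth [ 0.556  0.49  -0.   ]
receiver_switch_top 0.58 [222. 202.] plane [0.359 0.247 0.034] depth [0.359 0.249 0.033]
receiver_switch_top 0.36 [213. 263.] plane [0.513 0.237 0.034] depth [0.52  0.258 0.022]
receiver_switch_top 0.29 [300. 420.] plane [ 0.691 -0.225  0.034] depth [ 0.699 -0.214  0.024]
large_alarm_switch_top 0.56 [264. 300.] plane [ 0.511 -0.025  0.04 ] depth [ 0.512 -0.023  0.039]
large_alarm_switch_top 0.54 [298. 277.] plane [ 0.425 -0.12   0.04 ] depth [ 0.426 -0.117  0.038]
small_alarm_switch_top 0.6 [334. 330.] plane [ 0.482 -0.25   0.034] depth [ 0.481 -0.251  0.035]
mug 0.89 [297. 422.] [ 0.73 -0.18  0.  ]
sinker_mould 0.65 [214. 347.] [0.742 0.214 0.   ]
bait_cup 0.77 [252. 383.] [0.738 0.008 0.   ]
0.7 [0.24013268 0.49484799 0.2313717 ] [7.45871516e-06 2.23990233e-01 9.74591385e-01 8.52803368e-05] 0.08524736435684771
```

View pics/scene0.png

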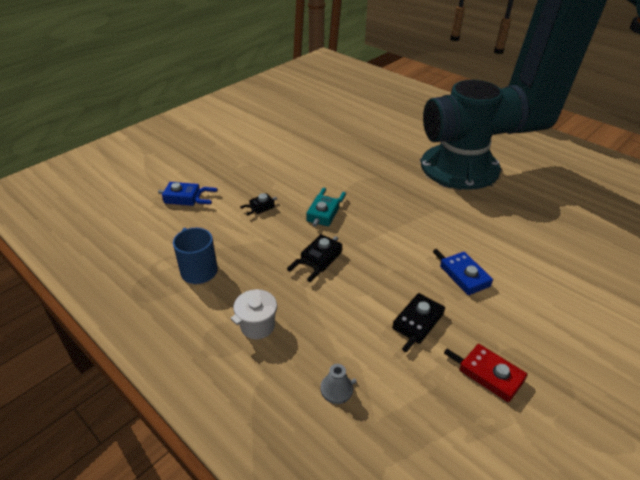

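View pics/side0.png

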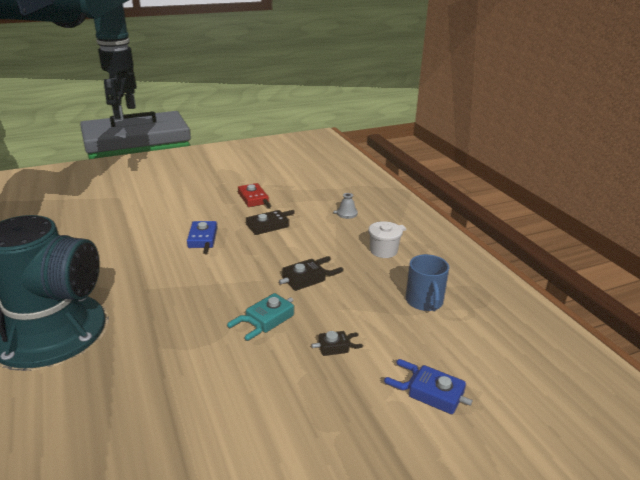

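The scene view shows three receiver shapes: blue with its cap at (472,270), black at (424,308) and red at (502,371). The black one is the receiver. There are also three large alarm shapes: turquoise at (322,207), blue at (176,187) and black at (324,243). The black one is the large alarm. The only small alarm is black, at (263,198). I'll refine the cap centres and confirm them in one enlarged crop.

```bash
python3 - <<'E'
from h import *
P=dict(receiver=((.512,.235),.034),large=((.511,-.027),.040),small=((.481,-.251),.034))
ims=[]
for n in("scene","side"):
    s=snapshot(n); im=s["image"]; hsv=cv2.cvtColor(im,cv2.COLOR_BGR2HSV)
    for k,((x,y),z) in P.items():
        u=cv2.projectPoints(np.array([[x,y,z]]),np.array(s["rvec"],float),np.array(s["tvec"],float),np.array([[s["fx"],0,s["cx"]],[0,s["fy"],s["cy"]],[0,0,1.]]),None)[0].ravel()
        c,r=np.round(u).astype(int)
        R,C=np.mgrid[r-12:r+13,c-12:c+13]; D=s["z_map"][r-12:r+13,c-12:c+13]
        W=np.array([world(s,(a,b),d=d) for a,b,d in zip(R.ravel(),C.ravel(),D.ravel())])
        h=hsv[r-12:r+13,c-12:c+13].reshape(-1,3)
        m=(h[:,1]<60)&(h[:,2]>90)&(abs(W[:,2]-z)<.004)&(np.hypot(W[:,0]-x,W[:,1]-y)<.025)
        print(n,k,m.sum(),"mean top",np.round(W[m].mean(0),4),"ext",np.round(np.ptp(W[m],0),3),"px",np.round([R.ravel()[m].mean(),C.ravel()[m].mean()],1))
        w=cv2.resize(im[r-22:r+23,c-22:c+23],(260,260),interpolation=cv2.INTER_CUBIC)
        ims.append(w)
cv2.imwrite("pics/crop.png",np.vstack([np.hstack(ims[:3]),np.hstack(ims[3:])]))
E
```

```text
scene receiver 74 mean top [0.5066 0.2288 0.0329] ext [0.021 0.018 0.006] px [306.1 423.4]
scene large 48 mean top [ 0.5067 -0.0272  0.0388] ext [0.019 0.021 0.005] px [241.7 323.9]
scene small 33 mean top [ 0.4822 -0.2511  0.0328] ext [0.022 0.017 0.005] px [196.  262.4]
side receiver 35 mean top [0.5081 0.2248 0.0336] ext [0.02  0.028 0.006] px [216.  262.3]
side large 53 mean top [ 0.508  -0.0315  0.0397] ext [0.02  0.02  0.006] px [266.6 299.6]
side small 84 mean top [ 0.4836 -0.2549  0.0337] ext [0.022 0.021 0.006] px [334.9 331.7]
```

View pics/crop.png

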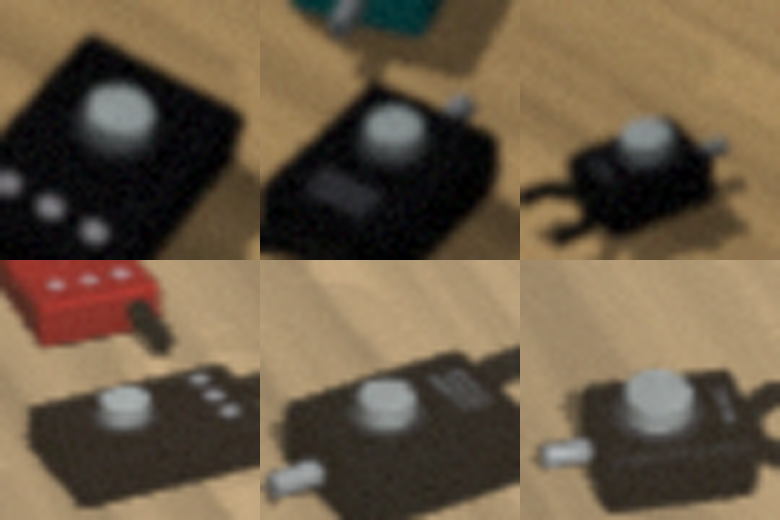

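The crops confirm the three black devices, each with the aluminium cap where I measured it. I'll move above the receiver with the fingers shut.

{"fn": "servo_tool", "kwargs": {
  "series": [
    [0, -4.5, -1.6, 1.2, 0, 0, 0],
    [0, -9, -3.1, 2.5, 0, 0, 0],
    [0, -13.5, -4.7, 3.8, 0, 0, 0],
    [0, -18, -6.2, 5, 0, 0, 0],
    [0, -22.5, -7.8, 6.2, 0, 0, 0],
    [0, -27, -9.4, 7.5, 0, 0, 0],
    [0, -31.5, -11, 8.8, 0, 0, 0],
    [0, -35.7, -12.4, 10, 0, 0, 0]
  ],
  "newtons": 20
}}

```text
clock: 1.6
eef_pos: [0.5084, 0.2256, 0.1309]
ee_rot: [0.0, 0.224, 0.975, 0.0]
contact_force: [0.4, 1.1, 0.5]
width: 0.0001
grip_force: 0.0
```

{"fn": "servo_tool", "kwargs": {
  "series": [
    [0, 0, 0, 2, 0, 0, 0],
    [0, 0, 0, 4, 0, 0, 0],
    [0, 0, 0, 6, 0, 0, 0],
    [0, 0, 0, 6, 0, 0, 0],
    [0, 0, 0, 6, 0, 0, 0]
  ]
}}

```text
clock: 2.1
eef_pos: [0.5071, 0.2274, 0.0714]
ee_rot: [-0.0, 0.224, 0.975, -0.0]
contact_force: [0.5, 0.0, 0.8]
width: 0.0002
grip_force: 0.0
```

```bash
python3 - <<'E'
from h import *
st=telemetry.get_state();print(st["clock"],st["eef_pos"],st["ee_rot"],st["width"],st["contact_force"])
im=[]
for n in("scene","side","wrist"):
    s=snapshot(n)
    if n!="wrist":
        u=cv2.projectPoints(np.array([st["eef_pos"]]),np.array(s["rvec"],float),np.array(s["tvec"],float),np.array([[s["fx"],0,s["cx"]],[0,s["fy"],s["cy"]],[0,0,1.]]),None)[0].ravel()
        c,r=np.round(u).astype(int);print(n,r,c); w=s["image"][r-40:r+40,c-40:c+40]
    else: w=s["image"][:,80:560]; report(s)
    im.append(cv2.resize(w,(266,266),interpolation=cv2.INTER_CUBIC))
cv2.imwrite("pics/a.png",np.hstack(im))
E
```

```text
2.1 [0.50708027 0.227422   0.07138686] [-2.52306040e-04  2.23958376e-01  9.74598671e-01 -1.13851725e-04] 0.0001838873364281893 [0.48106507 0.04506217 0.75223869]
scene 292 426
side 202 261
receiver_switch_top 0.69 [272. 318.] plane [0.507 0.225 0.034] depth [0.507 0.225 0.034]
```

View pics/a.png

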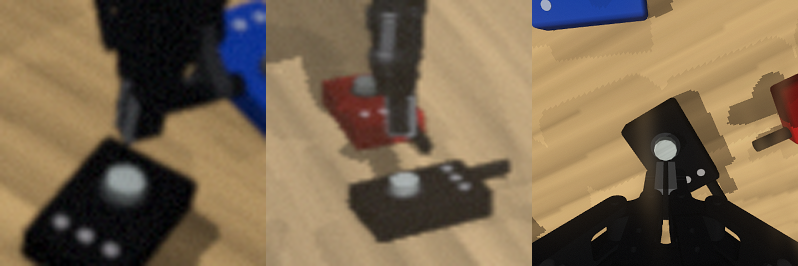

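The wrist network puts the receiver cap at (0.507, 0.225), within 2.5 mm of the TCP. I'll correct for that and descend slowly.

{"fn": "servo_tool", "kwargs": {
  "series": [
    [0, -0.1, -0.2, 2.0, 0, 0, 0],
    [0, -0.1, -0.2, 3.2, 0, 0, 0],
    [0, -0.1, -0.2, 3.4, 0, 0, 0],
    [0, -0.1, -0.2, 3.6, 0, 0, 0],
    [0, -0.1, -0.2, 3.75, 0, 0, 0],
    [0, -0.1, -0.2, 3.9, 0, 0, 0],
    [0, -0.1, -0.2, 4.0, 0, 0, 0],
    [0, -0.1, -0.2, 4.1, 0, 0, 0]
  ]
}}

```text
clock: 3.2
eef_pos: [0.5077, 0.2254, 0.0312]
ee_rot: [0.001, 0.224, 0.975, 0.0]
contact_force: [-0.1, -1.1, 2.9]
width: 0.0005
grip_force: 1.6
```

{"fn": "servo_tool", "kwargs": {
  "series": [
    [0, 0, 0, 0.1, 0, 0, 0],
    [0, 0, 0, 0.2, 0, 0, 0],
    [0, 0, 0, 0.25, 0, 0, 0],
    [0, 0, 0, 0.25, 0, 0, 0]
  ]
}}

```text
clock: 3.6
eef_pos: [0.5076, 0.2254, 0.028]
ee_rot: [0.0, 0.224, 0.975, 0.0]
contact_force: [0.4, 1.1, 2.7]
width: -0.0
grip_force: 1.3
```

{"fn": "servo_tool", "kwargs": {
  "series": [
    [0, 0, 0, 0.05, 0, 0, 0],
    [0, 0, 0, 0.1, 0, 0, 0],
    [0, 0, 0, 0.1, 0, 0, 0]
  ]
}}

```text
clock: 3.9
eef_pos: [0.5077, 0.2254, 0.0275]
ee_rot: [0.0, 0.224, 0.975, 0.0]
contact_force: [-0.4, 1.0, 4.9]
width: 0.0001
grip_force: 2.6
```

The force is rising at z = 0.0275, so the switch is at its stop. I'll lift and go over to the large alarm.

{"fn": "servo_tool", "kwargs": {
  "series": [
    [0, 0, 0, -2, 0, 0, 0],
    [0, 0, 0, -5, 0, 0, 0],
    [0, -2, -4, -6, 0, 0, 0],
    [0, -4, -8.2, -6, 0, 0, 0],
    [0, -6, -12.4, -6, 0, 0, 0],
    [0, -8, -16.5, -6, 0, 0, 0],
    [0, -10, -20.6, -6, 0, 0, 0],
    [0, -11.1, -22.9, -5.5, 0, 0, 0]
  ]
}}

```text
clock: 4.7
eef_pos: [0.5066, -0.0325, 0.0816]
ee_rot: [0.0, 0.225, 0.974, -0.001]
contact_force: [0.1, 0.1, -0.3]
width: -0.0004
grip_force: 0.0
```

{"fn": "servo_tool", "kwargs": {
  "series": [
    [0, 0, 0, 0, 0, 0, 0],
    [0, 0, 0, 0, 0, 0, 0]
  ]
}}

```text
clock: 4.9
eef_pos: [0.5063, -0.0294, 0.0808]
ee_rot: [-0.001, 0.225, 0.974, 0.0]
contact_force: [-0.4, -0.2, -0.2]
width: -0.0003
grip_force: 0.0
```

```bash
cat > w.py <<'E'
from h import *
st=telemetry.get_state();print(st["clock"],st["eef_pos"],st["contact_force"])
s=snapshot("wrist"); report(s)
t=snapshot("scene")
im=[cv2.resize(s["image"][:,80:560],(400,400)),cv2.resize(t["image"][170:340,250:450],(400,340),interpolation=cv2.INTER_CUBIC)]
im[1]=cv2.copyMakeBorder(im[1],0,60,0,0,cv2.BORDER_CONSTANT)
import sys; cv2.imwrite(f"pics/{sys.argv[1]}.png",np.hstack(im))
# depth-measured receiver cap top
hs=cv2.cvtColor(t["image"],cv2.COLOR_BGR2HSV)
z=[world(t,(r,c),d=t["z_map"][r,c])[2] for r in range(298,318) for c in range(413,434) if hs[r,c,1]<60 and hs[r,c,2]>110]
print("receiver cap z",len(z),np.percentile(z,[50,80]))
E
python3 w.py b
```

```text
4.9 [ 0.50631511 -0.02942288  0.08082305] [-0.42862322 -0.15539477 -0.2134313 ]
large_alarm_switch_top 0.82 [195.  69.] plane [ 0.416 -0.123  0.04 ] depth [ 0.416 -0.123  0.04 ]
large_alarm_switch_top 0.68 [276. 322.] plane [ 0.509 -0.031  0.04 ] depth [ 0.509 -0.031  0.04 ]
receiver cap z 5 [0.02727589 0.02761204]
```

View pics/b.png

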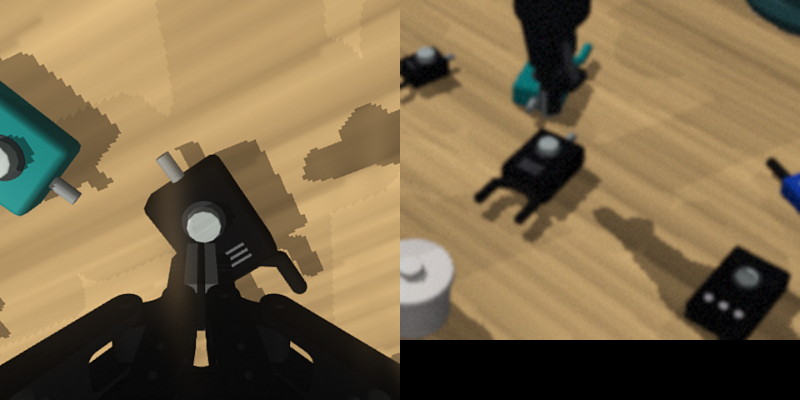

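The receiver's cap has sunk to about 0.0275, so it is on. The tool is above the black large alarm, whose cap is at (0.509, -0.031). Pressing it now.

{"fn": "servo_tool", "kwargs": {
  "series": [
    [0, -0.25, 0, 2.0, 0, 0, 0],
    [0, -0.25, 0, 3.5, 0, 0, 0],
    [0, -0.25, 0, 3.8, 0, 0, 0],
    [0, -0.25, 0, 4.0, 0, 0, 0],
    [0, -0.25, 0, 4.15, 0, 0, 0],
    [0, -0.25, 0, 4.3, 0, 0, 0],
    [0, -0.25, 0, 4.4, 0, 0, 0],
    [0, -0.25, 0, 4.5, 0, 0, 0]
  ]
}}

```text
clock: 5.95
eef_pos: [0.5101, -0.0303, 0.0378]
ee_rot: [0.001, 0.224, 0.975, 0.0]
contact_force: [-0.1, 1.4, 3.0]
width: -0.0
grip_force: 1.6
```

{"fn": "servo_tool", "kwargs": {
  "series": [
    [0, 0, 0, 0.1, 0, 0, 0],
    [0, 0, 0, 0.15, 0, 0, 0],
    [0, 0, 0, 0.2, 0, 0, 0],
    [0, 0, 0, 0.2, 0, 0, 0]
  ]
}}

```text
clock: 6.35
eef_pos: [0.51, -0.0304, 0.0351]
ee_rot: [0.001, 0.224, 0.975, 0.0]
contact_force: [1.6, 1.9, 3.3]
width: -0.0002
grip_force: 1.5
```

{"fn": "servo_tool", "kwargs": {
  "series": [
    [0, 0, 0, 0.05, 0, 0, 0],
    [0, 0, 0, 0.1, 0, 0, 0],
    [0, 0, 0, 0.15, 0, 0, 0],
    [0, 0, 0, 0.15, 0, 0, 0]
  ]
}}

```text
clock: 6.75
eef_pos: [0.5098, -0.0305, 0.0337]
ee_rot: [0.001, 0.224, 0.975, 0.0]
contact_force: [2.7, 1.1, 2.7]
width: 0.0001
grip_force: 2.1
```

{"fn": "servo_tool", "kwargs": {
  "series": [
    [0, 0, 0, 0.05, 0, 0, 0],
    [0, 0, 0, 0.05, 0, 0, 0]
  ]
}}

```text
clock: 6.95
eef_pos: [0.5098, -0.0305, 0.0334]
ee_rot: [0.001, 0.224, 0.975, 0.0]
contact_force: [1.2, 0.8, 5.0]
width: 0.0002
grip_force: 2.8
```

The large alarm's switch is at its stop. Next is the small alarm.

{"fn": "servo_tool", "kwargs": {
  "series": [
    [0, 0, 0, -2, 0, 0, 0],
    [0, 0, 0, -5, 0, 0, 0],
    [0, -1.5, -4.2, -6, 0, 0, 0],
    [0, -3, -8.6, -6, 0, 0, 0],
    [0, -4.5, -13, -6, 0, 0, 0],
    [0, -6, -17.4, -6, 0, 0, 0],
    [0, -7.3, -21.2, -5, 0, 0, 0],
    [0, -7.3, -21.2, -4.5, 0, 0, 0]
  ]
}}

```text
clock: 7.75
eef_pos: [0.4796, -0.2572, 0.0756]
ee_rot: [-0.002, 0.227, 0.974, -0.001]
contact_force: [-1.3, 1.0, -0.0]
width: -0.0002
grip_force: 0.0
```

{"fn": "servo_tool", "kwargs": {
  "series": [
    [0, 0, 0, 0, 0, 0, 0],
    [0, 0, 0, 0, 0, 0, 0]
  ]
}}

```text
clock: 7.95
eef_pos: [0.4816, -0.2518, 0.0766]
ee_rot: [-0.002, 0.224, 0.975, 0.001]
contact_force: [0.1, -0.3, -0.3]
width: -0.0004
grip_force: 0.0
```

```bash
cat > c.py <<'E'
from h import *
t=snapshot("scene"); hs=cv2.cvtColor(t["image"],cv2.COLOR_BGR2HSV)
for k,(r0,c0) in dict(rec=(308,424),large=(243,324),small=(198,263)).items():
    W=np.array([world(t,(r,c),d=t["z_map"][r,c]) for r in range(r0-9,r0+10) for c in range(c0-9,c0+10) if hs[r,c,1]<70 and hs[r,c,2]>85])
    if len(W): W=W[W[:,2]>.024]; print(k,len(W),np.round(np.median(W,0),4),np.round(np.percentile(W[:,2],80),4))
E
python3 w.py c; python3 c.py
```

```text
7.95 [ 0.48156524 -0.25179746  0.07661639] [ 0.14596672 -0.33899752 -0.26222166]
large_alarm_switch_top 0.7 [ 20. 535.] plane [ 0.416 -0.123  0.04 ] depth [ 0.416 -0.123  0.04 ]
large_alarm_switch_top 0.5 [259. 325.] plane [ 0.475 -0.248  0.04 ] depth [ 0.477 -0.249  0.034]
small_alarm_switch_top 0.91 [274. 323.] plane [ 0.484 -0.253  0.034] depth [ 0.484 -0.253  0.034]
rec 40 [0.508  0.2281 0.0268] 0.028
large 8 [ 0.5077 -0.0244  0.0325] 0.0347
small 40 [ 0.4821 -0.2508  0.0326] 0.0335Traceback (most recent call last):
  File "w.py", line 11, in <module>
    print("receiver cap z",len(z),np.percentile(z,[50,80]))
                                  ~~~~~~~~~~~~~^^^^^^^^^^^
    return _quantile_unchecked(
        a, q, axis, out, overwrite_input, method, keepdims, weights)
    return _ureduce(a,
                    func=_quantile_ureduce_func,
    ...<5 lines>...
                    overwrite_input=overwrite_input,
                    method=method)
    r = func(a, **kwargs)
    result = _quantile(arr,
                       quantiles=q,
    ...<2 lines>...
                       out=out,
                       weights=wgt)
    slices_having_nans = np.isnan(arr[-1, ...])
                                  ~~~^^^^^^^^^
IndexError: index -1 is out of bounds for axis 0 with size 0
```

View pics/c.png

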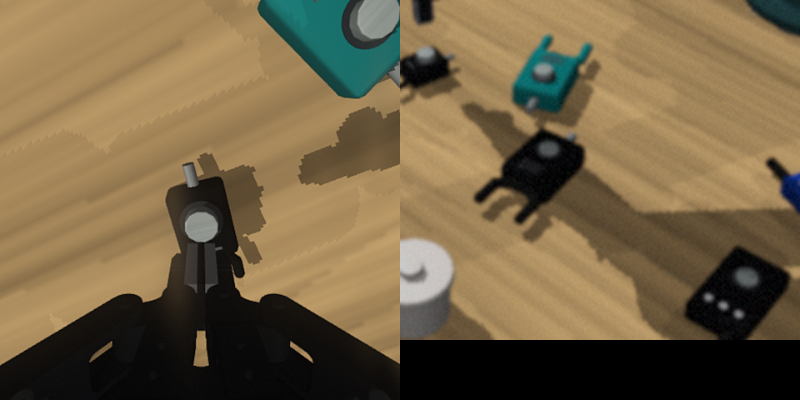

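The tool is above the small alarm, with its cap at (0.484, -0.253). The receiver's and large alarm's caps both read as sunk. Pressing the small one.

{"fn": "servo_tool", "kwargs": {
  "series": [
    [0, -0.2, 0, 2.0, 0, 0, 0],
    [0, -0.2, 0, 3.6, 0, 0, 0],
    [0, -0.2, 0, 3.9, 0, 0, 0],
    [0, -0.2, 0, 4.1, 0, 0, 0],
    [0, -0.2, 0, 4.25, 0, 0, 0],
    [0, -0.2, 0, 4.4, 0, 0, 0],
    [0, -0.2, 0, 4.5, 0, 0, 0],
    [0, -0.2, 0, 4.6, 0, 0, 0]
  ]
}}

```text
clock: 9.05
eef_pos: [0.4848, -0.2542, 0.0329]
ee_rot: [0.001, 0.224, 0.975, -0.0]
contact_force: [-0.6, 0.3, 3.0]
width: 0.0004
grip_force: 1.6
```

{"fn": "servo_tool", "kwargs": {
  "series": [
    [0, 0, 0, 0.1, 0, 0, 0],
    [0, 0, 0, 0.15, 0, 0, 0],
    [0, 0, 0, 0.2, 0, 0, 0],
    [0, 0, 0, 0.25, 0, 0, 0],
    [0, 0, 0, 0.25, 0, 0, 0]
  ]
}}

```text
clock: 9.55
eef_pos: [0.4848, -0.2542, 0.0295]
ee_rot: [0.001, 0.224, 0.975, -0.0]
contact_force: [1.2, -1.0, 2.8]
width: 0.0001
grip_force: 1.4
```

{"fn": "servo_tool", "kwargs": {
  "series": [
    [0, 0, 0, 0.05, 0, 0, 0],
    [0, 0, 0, 0.1, 0, 0, 0],
    [0, 0, 0, 0.15, 0, 0, 0],
    [0, 0, 0, 0.2, 0, 0, 0],
    [0, 0, 0, 0.2, 0, 0, 0]
  ]
}}

```text
clock: 10.05
eef_pos: [0.4848, -0.2541, 0.0277]
ee_rot: [0.001, 0.224, 0.975, -0.0]
contact_force: [3.2, -2.1, 4.8]
width: -0.0001
grip_force: 2.1
```

{"fn": "servo_tool", "kwargs": {
  "series": [
    [0, 0, 0, 0.05, 0, 0, 0],
    [0, 0, 0, 0.05, 0, 0, 0]
  ]
}}

```text
clock: 10.25
eef_pos: [0.4847, -0.2542, 0.0274]
ee_rot: [0.001, 0.224, 0.975, -0.0]
contact_force: [2.0, -0.8, 5.6]
width: -0.0002
grip_force: 2.7
```

The small alarm's switch is at its stop too. I'll lift clear and check.

{"fn": "servo_tool", "kwargs": {
  "series": [
    [0, 0, 0, -2, 0, 0, 0],
    [0, 0, 0, -6, 0, 0, 0],
    [0, 0, 0, -11, 0, 0, 0],
    [0, 4, 0, -15, 0, 0, 0],
    [0, 8, 0, -18, 0, 0, 0],
    [0, 8, 0, -18, 0, 0, 0],
    [0, 8, 0, -18, 0, 0, 0]
  ]
}}

```text
clock: 10.95
eef_pos: [0.4114, -0.2185, 0.2069]
ee_rot: [0.0, 0.224, 0.975, -0.0]
contact_force: [-0.0, -0.5, -0.3]
width: 0.0003
grip_force: 0.0
```

```bash
python3 c.py; python3 - <<'E'
from h import *
s=snapshot("side")
report(s)
cv2.imwrite("pics/d.png",cv2.resize(s["image"][150:430,160:500],(800,600),interpolation=cv2.INTER_CUBIC)[:600])
print(telemetry.get_state()["contact_force"])
E
```

```text
rec 61 [0.5085 0.2269 0.0261] 0.0279
large 58 [ 0.5082 -0.0278  0.0322] 0.0335
small 32 [ 0.4828 -0.2507  0.0259] 0.0268
receiver_switch_top 0.55 [225. 200.] plane [0.353 0.236 0.034] depth [0.353 0.237 0.034]
receiver_switch_top 0.53 [214. 259.] plane [0.504 0.237 0.034] depth [0.509 0.255 0.024]
receiver_switch_top 0.52 [187. 250.] plane [0.53  0.397 0.034] depth [0.531 0.399 0.033]
large_alarm_switch_top 0.53 [298. 274.] plane [ 0.42  -0.119  0.04 ] depth [ 0.42  -0.119  0.04 ]
large_alarm_switch_top 0.52 [270. 299.] plane [ 0.502 -0.044  0.04 ] depth [ 0.505 -0.035  0.034]
large_alarm_switch_top 0.47 [378. 441.] plane [ 0.604 -0.428  0.04 ] depth [ 0.604 -0.429  0.041]
small_alarm_switch_top 0.63 [338. 329.] plane [ 0.475 -0.26   0.034] depth [ 0.478 -0.254  0.028]
[-0.33685034  0.52221598 -0.32884754]
```

View pics/d.png

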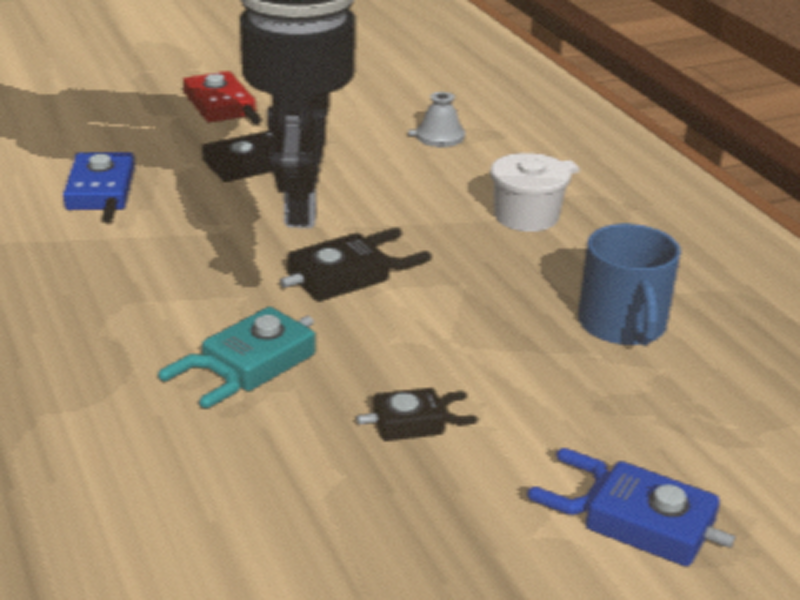

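The picture shows the three black caps sunk, with their devices in place and everything else untouched. Depth readings agree, with tops at about 28, 34 and 28 mm. Handing in.

```bash
python3 -c "
from bench import manip; print(manip.hand_in())"
```

```text
the job is handed in; nothing more can be done
None
```

I pressed all three switches to their stops in order (receiver, large alarm, small alarm), with measured force no higher than about 6 N and nothing visibly moved in the final picture; the job is handed in, but no verdict came back.

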